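# Bring the flip tags of the stock board up to date

### The job

The flip tags on the stock board no longer match the bins behind them. Push tags over with the fingertips so that the tag in front of each bin with bolts leans left and shows its round disc, and the tag in front of the empty bin leans right and shows its bar, every tag lying fully over on its rests. Push gently, lift nothing, and leave the bins and the tools around where they stand.

Things in the scene. Friction and masses are not known exactly. Their poses are not given: they have to be found in the camera images.
- board: Fixed plywood base board, 220 x 470 mm, 12 mm thick, lying on the bench; origin at the centre of its underside; x points from the row of tags to the row of bins, y to the left along the rows. Carries three flip tags in a row at the front (70 mm in front of the centre, 170 mm apart) and one bin behind each.
- stand_a: Fixed dark steel stand (one of three alike) on the board, carrying one flip tag. Foot 86 x 34 mm, 34 mm high; origin at the centre of its underside, 12 mm above the bench; x points along the hinge towards its bin, y left, z up. The stand belongs to the bin straight behind it, centres 112 mm apart. Its slanting steel rests reach no higher than 13 mm above the hinge.
- hinge_a (a point): Middle of the hinge line (along the stand's x) of the tag on stand_a, 30 mm above the stand's underside, 42 mm above the bench; axes as the stand's. The tag turns freely, with slight friction, and falls to the side it leans to: a finger beside it, reaching down to 20 mm above the hinge and moving level across the hinge, pushes it over with about 1 N.
- tag_a (a joint): Tilt of the tag on stand_a, rad: smooth aluminium plate 60 mm wide, 58 mm from hinge to rounded free edge, 3 mm thick (edge 6), 45 g. 0: leans right (stand's -y) on its rests, 50 deg from upright, edge 44 mm beside and 37 mm above the hinge, showing a dark bar (44 x 9). 0.87: upright, edge 100 mm above the bench. 1.745: leans left (+y), mirrored, showing a dark disc (30 mm).
- stand_b: Fixed dark steel stand (one of three alike) on the board, carrying one flip tag. Foot 86 x 34 mm, 34 mm high; origin at the centre of its underside, 12 mm above the bench; x points along the hinge towards its bin, y left, z up. The stand belongs to the bin straight behind it, centres 112 mm apart. Its slanting steel rests reach no higher than 13 mm above the hinge.
- hinge_b (a point): Middle of the hinge line (along the stand's x) of the tag on stand_b, 30 mm above the stand's underside, 42 mm above the bench; axes as the stand's. The tag turns freely, with slight friction, and falls to the side it leans to: a finger beside it, reaching down to 20 mm above the hinge and moving level across the hinge, pushes it over with about 1 N.
- tag_b (a joint): Tilt of the tag on stand_b, rad: smooth aluminium plate 60 mm wide, 58 mm from hinge to rounded free edge, 3 mm thick (edge 6), 45 g. 0: leans right (stand's -y) on its rests, 50 deg from upright, edge 44 mm beside and 37 mm above the hinge, showing a dark bar (44 x 9). 0.87: upright, edge 100 mm above the bench. 1.745: leans left (+y), mirrored, showing a dark disc (30 mm).
- stand_c: Fixed dark steel stand (one of three alike) on the board, carrying one flip tag. Foot 86 x 34 mm, 34 mm high; origin at the centre of its underside, 12 mm above the bench; x points along the hinge towards its bin, y left, z up. The stand belongs to the bin straight behind it, centres 112 mm apart. Its slanting steel rests reach no higher than 13 mm above the hinge.
- hinge_c (a point): Middle of the hinge line (along the stand's x) of the tag on stand_c, 30 mm above the stand's underside, 42 mm above the bench; axes as the stand's. The tag turns freely, with slight friction, and falls to the side it leans to: a finger beside it, reaching down to 20 mm above the hinge and moving level across the hinge, pushes it over with about 1 N.
- tag_c (a joint): Tilt of the tag on stand_c, rad: smooth aluminium plate 60 mm wide, 58 mm from hinge to rounded free edge, 3 mm thick (edge 6), 45 g. 0: leans right (stand's -y) on its rests, 50 deg from upright, edge 44 mm beside and 37 mm above the hinge, showing a dark bar (44 x 9). 0.87: upright, edge 100 mm above the bench. 1.745: leans left (+y), mirrored, showing a dark disc (30 mm).
- bolt_bin_1: Loose grey open-fronted plastic bin with bolts in it (first of two alike), 119 x 103 mm, 64 mm high at the back, low front towards the tags; origin at the centre of its underside, z up, x to its back.
- bolt_bin_2: Loose grey open-fronted plastic bin with bolts in it (second of two alike), 119 x 103 mm, 64 mm high at the back, low front towards the tags; origin at the centre of its underside, z up, x to its back.
- empty_bin: Loose grey open-fronted plastic bin of the same shape, 119 x 103 mm, 60 mm high, with nothing in it; origin at the centre of its underside, z up, x to its back.
- tape_measure: Loose yellow and black tape measure, 41 x 84 x 62 mm, standing on the bench to the right of the board; origin at the centre of its underside. A bystander.
- spring_clamp: Loose orange spring clamp, 107 x 62 x 22 mm, lying on the bench to the right of the board; origin at the centre of its underside. A bystander.

How it is judged:
By the outcome, as a careful person would: the job done as asked, in the order asked, and still so for the second after the job is handed in, with the robot touching nothing.
It also fails if it takes over 40 s, if anything falls off the work surface, if the arm or the gripper's body presses on something with over 40 N, if the wrist force passes 120 N, or if a joint passes its speed limit or range.

### The arm

A 6-joint arm with a two-finger parallel gripper is mounted at the origin on a cart in front of the work surface, level with it; the furniture and walls round the work are solid. World frame = base frame: x ahead of the robot, y to its left, z up, the work surface at z = 0. Lengths are in m, angles in rad, forces in N, time in s.
With the tool pointing down it reaches from about 0.275 to 0.75 m from the base axis. Payload 10.2 kg.
Tool frame: the origin (TCP) lies at the very end of the fingers, on their centre line; the grasp point (between the pads) lies manip.grip_point_offset behind it (manip.grip_point_offset is the distance from the TCP to the grasp point, in m); z points along the fingers, y is the line along which they close (so a half turn about z gives the same grasp; the last joint's range is limited). The gripper opens to 85 mm and grips with 20 to 120 N. Pads are 22 mm wide; open, the fingers measure 114 mm over their backs; the gripper's body (76 mm by 85 mm) begins 54 mm behind the grasp point. The pads swing forward as they close: fully open they stand 13 mm farther back than shut.
Start: joints at [0.982, 0.313, 1.498, -0, 1.331, -0.223], TCP at [0.188, 0.49, 0.231] pointing down, gripper open.
Joint ranges: [-2.94, 2.94], [-0.97, 2.17], [0.19, 2.56], [-1.23, 4.37], [0.02, 3.11], [-2.88, 2.88]. Speed limits (rad/s): [2.39, 2.39, 3.01, 3.14, 3.14, 3.14].

### API

Orientations are given as a 3x3 rotation matrix whose columns are the frame's x, y, z axes.
In Python, from station import manip gives the robot as it stands.
- The arm moves only by the shell command python3 -m jog 'ROWS' [FORCE]. ROWS is JSON, a list that holds one entry, the list of rows, each a list of 5 numbers: the shift along the world's x, y, z in m, then the turn about the world's z in degrees, then the finger opening in m, from 0 to 0.0854. In form: [[[x, y, z, yaw, claw], ...]]. A call has 1 to 8 rows; each row is the pose to reach, as a shift and turn from the pose commanded when the call began; what a row does not reach only later rows make up. A row lasts 1/12 s, in which the tool goes at most 41.7 mm and 7.16 degrees, less where a joint would pass 70% of its speed; a pose out of reach is approached as far as the arm can. A call with a gripper value outside its range is refused whole. The fingers move at their own pace and stop on an object; FORCE is the grip in N (left out, the last holds). Time passes only in rows, so rows that repeat a pose let the fingers close. It gives the time, the measured TCP pose, the force, the opening and the grip force at its end, in the units of the state.
- manip.sense(): the state, without advancing time (a new reading comes with each control period).
- manip.snapshot(name): name is "scene" or "top" or "wrist"; returns the picture (420x560x3 uint8, red, green, blue); there is no depth.
- manip.camera_info(name): a dict with "fovy" (degrees; the focal length in pixels is half the picture's height over the tangent of half this angle, whatever the lens; pixels are square), "cx", "cy" (the principal point, pixels), "world_from_camera" (4x4, takes a point from camera to world coordinates); the wrist camera has in their place "tool_from_camera" (4x4, takes a point from camera to tool coordinates, whose origin is the TCP and whose axes are the flange's). Camera axes: x right, y up, looking along -z (the intrinsics and any distortion apply to the point x, -y, -z); pixel columns grow to the right and rows downward; lengths in m; the calibration is good to about 2 mm. A picture is of the moment at which its call begins: read the wrist's pose just before it. camera_info takes no time and is no camera call.
- manip.hand_in(): hands the job in; it is judged then, once.
The state is a dict: "time": time; "q": joint angles; "qvel": joint speeds; "effort": joint torques, N m; "eef_pos": TCP position; "tcp_rot": TCP orientation; "ft_force": force on the tool from outside, world axes, zero at the start; "moment": the same for the moment, N m; "finger_gap": finger opening in m; "grip_force": force on a finger pad.
Only numpy, scipy, OpenCV 4.12 (cv2) and the standard library are available. Lean on these libraries where they do the work, as an engineer would, in place of code of your own. Each camera call takes 0.05 s, during which the arm holds its last target. There are 200 camera calls.

## Working session

There is one attempt and no reset: what is moved stays moved. The work goes in short steps, Python scripts to look and compute and a shell command to move; the robot and the scene stay as the last step left them, time stands still between calls to the robot, and variables do not carry over. Pictures are saved under pics/ and viewed, at most 10 in all, crops included, and the job is handed in when it is done.

```bash
mkdir -p pics
python3 - <<'E'
from station import manip
import cv2
for n in("scene","top"):
    cv2.imwrite(f"pics/{n}0.png",manip.snapshot(n)[:,:,::-1]); print(n,manip.camera_info(n))
s=manip.sense();print(s["time"],s["eef_pos"],s["tcp_rot"],s["ft_force"],s["finger_gap"],manip.grip_point_offset)
E
```

```text
scene {'fovy': 44.162723681816516, 'cx': 272.961221020132, 'cy': 208.72199965822156, 'world_from_camera': array([[ 0.45365641, -0.72792676,  0.51411914,  1.181674  ],
       [ 0.89101125,  0.35936962, -0.27740301, -0.5282138 ],
       [ 0.01717028,  0.58393159,  0.81162127,  1.11951056],
       [ 0.        ,  0.        ,  0.        ,  1.        ]])}
top {'fovy': 49.02555056235648, 'cx': 275.85968360012583, 'cy': 214.020913981264, 'world_from_camera': array([[ 2.08743879e-02,  9.79867066e-01, -1.98556777e-01,
         2.85183398e-01],
       [-9.99775694e-01,  2.11697375e-02, -6.35471008e-04,
        -1.49484696e-01],
       [ 3.58071773e-03,  1.98525505e-01,  9.80089181e-01,
         1.17488363e+00],
       [ 0.00000000e+00,  0.00000000e+00,  0.00000000e+00,
         1.00000000e+00]])}
0.1 [0.18768082 0.49006802 0.23080606] [[-9.33837408e-01  3.57697188e-01 -6.46141030e-04]
 [ 3.57697676e-01  9.33836956e-01 -9.54693618e-04]
 [ 2.61899150e-04 -1.12265176e-03 -9.99999336e-01]] [-0.6739777  -0.66045168  0.0099778 ] 0.0852992067178891 0.0187
```

View pics/scene0.png

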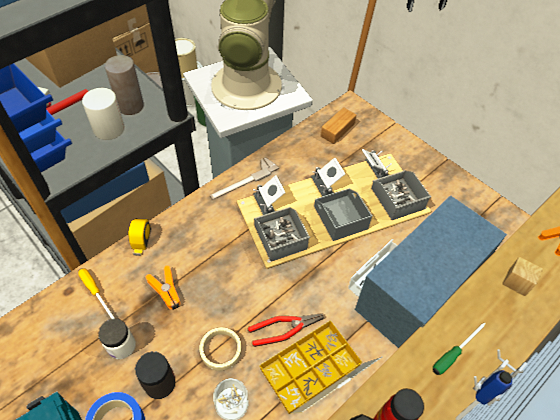

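View pics/top0.png

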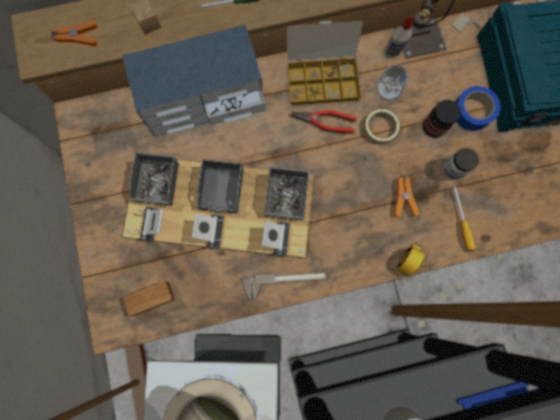

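Run:
```python
import cv2
a=cv2.imread("pics/top0.png")[140:265,110:320];b=cv2.imread("pics/scene0.png")[140:270,230:440]
cv2.imwrite("pics/c0.png",cv2.resize(a,(798,475),interpolation=cv2.INTER_CUBIC))
cv2.imwrite("pics/c1.png",cv2.resize(b,None,fx=3.8,fy=3.8,interpolation=cv2.INTER_CUBIC))
```

```text
(no output)
```

View pics/c0.png

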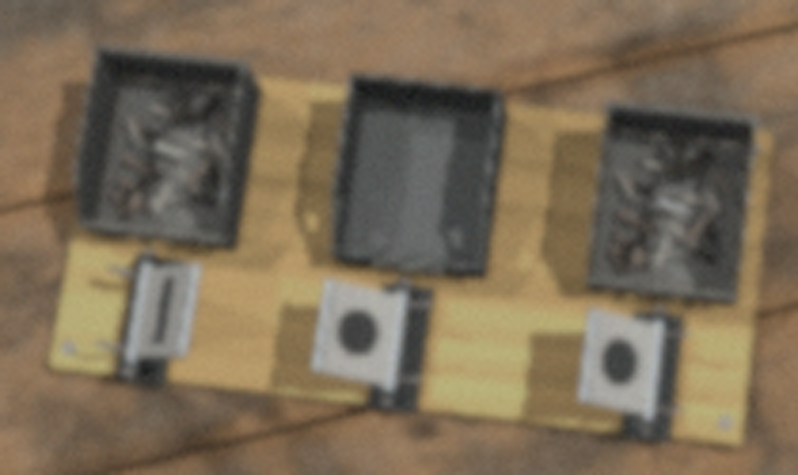

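View pics/c1.png

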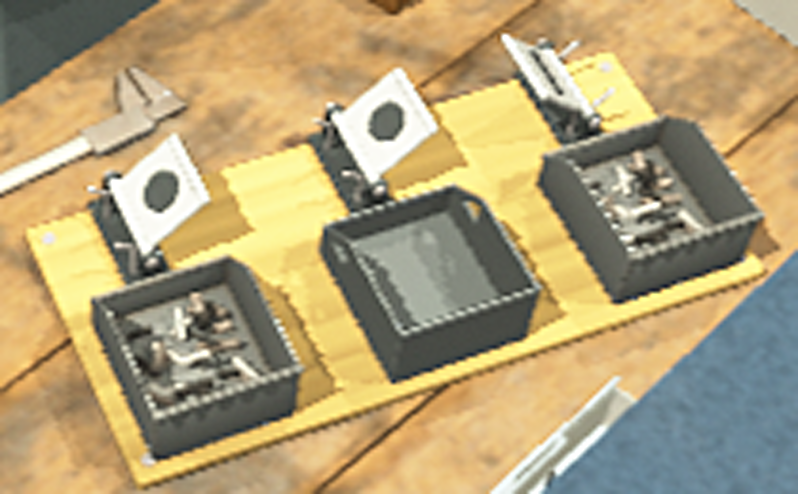

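The board's left bin (top view, col ~154) holds bolts but its tag shows the bar. The middle bin (col ~219) is empty but its tag shows the disc. The right bin has bolts and its disc is correct. So I push the left tag to the left and the middle tag to the right.

```bash
cat > h.py <<'E'
from station import manip
import numpy as np
def ray(n,u,v,z):
    c=manip.camera_info(n);f=210/np.tan(np.radians(c["fovy"]/2));T=c["world_from_camera"]
    d=T[:3,:3]@[(u-c["cx"])/f,-(v-c["cy"])/f,-1];o=T[:3,3]
    return (o+d*(z-o[2])/d[2])[:2]
E
python3 - <<'E'
from h import *
t=lambda u,v,z=.012:ray("top",110+(u+.5)/3.8-.5,140+(v+.5)/3.8-.5,z)
s=lambda u,v,z=.012:ray("scene",230+(u+.5)/3.8-.5,140+(v+.5)/3.8-.5,z)
for fl,fr,br in((t(50,368),t(742,443),t(772,128)),(s(612,55),s(25,228),s(140,487))):
    y=(fl-fr);L=np.linalg.norm(y);y/=L;x=np.array([y[1],-y[0]])
    print(fl,fr,br,L,np.linalg.norm(br-fr),"yaw",np.degrees(np.arctan2(x[1],x[0])))
    m=(fl+fr)/2+.04*x
    for k in(1,0,-1):print("hinge",m+.17*k*y)
# tag edge corners, height .079
print("left tag free edge",t(200,262,.079),t(186,355,.079),"mid",t(327,282,.079),t(313,370,.079))
R=manip.sense()["tcp_rot"];print(np.degrees(np.arctan2(R[1,1],R[0,1])))
E
```

```text
[0.45398588 0.24000572] [ 0.41347443 -0.22444692] [ 0.63182743 -0.24334277] 0.4662160847140521 0.2191690765165946 yaw -4.9849542987074065
hinge [0.48835086 0.17366062]
hinge [0.47357886 0.00430363]
hinge [ 0.45880685 -0.16505335]
[0.45766094 0.24062661] [ 0.41014313 -0.22399993] [ 0.63105829 -0.2442597 ] 0.4670500584094427 0.2218422167513926 yaw -5.8393934408615875
hinge [0.49099032 0.1733616 ]
hinge [0.47369447 0.00424373]
hinge [ 0.45639862 -0.16487414]
left tag free edge [0.51473113 0.12766427] [0.45440325 0.13231472] mid [0.50343932 0.04574479] [0.44654178 0.05144195]
69.04114651836454
```

```bash
python3 -m jog '[[[0.019,-0.026,0,2,0],[0.038,-0.052,0,4,0],[0.057,-0.078,0,6,0],[0.076,-0.104,0,8,0],[0.095,-0.130,0,10,0],[0.114,-0.156,0,12,0],[0.133,-0.182,0,14,0],[0.152,-0.208,0,15.6,0]]]' && python3 -m jog '[[[0.018,-0.025,0,0,0],[0.036,-0.050,0,0,0],[0.054,-0.075,0,0,0],[0.072,-0.1,0,0,0],[0.090,-0.125,0,0,0],[0.108,-0.150,0,0,0],[0.126,-0.175,0,0,0],[0.141,-0.193,0,0,0]]]' && python3 -m jog '[[[0,0,0,0,0],[0,0,-0.02,0,0],[0,0,-0.04,0,0],[0,0,-0.06,0,0],[0,0,-0.08,0,0],[0,0,-0.1,0,0],[0,0,-0.1,0,0],[0,0,-0.1,0,0]]]'
python3 - <<'E'
from station import manip
import cv2
cv2.imwrite("pics/s1.png",cv2.resize(manip.snapshot("scene")[60:280,200:480,::-1],None,fx=2.7,fy=2.7,interpolation=cv2.INTER_CUBIC))
s=manip.sense();print(s["tcp_rot"][:,1])
E
```

```text
time: 0.77
eef_pos: [0.3403, 0.2808, 0.2312]
tcp_rot: [[-0.996, 0.092, -0.0], [0.092, 0.996, -0.0], [0.0, -0.0, -1.0]]
ft_force: [0.9, 0.6, 0.3]
finger_gap: 0.0002
grip_force: 0.0
time: 1.43
eef_pos: [0.4816, 0.0872, 0.231]
tcp_rot: [[-0.996, 0.095, -0.0], [0.095, 0.996, -0.0], [0.0, -0.0, -1.0]]
ft_force: [0.6, 1.1, 0.3]
finger_gap: -0.0002
grip_force: 0.0
time: 2.1
eef_pos: [0.4802, 0.0897, 0.1311]
tcp_rot: [[-0.996, 0.093, -0.002], [0.093, 0.996, 0.0], [0.002, -0.0, -1.0]]
ft_force: [-0.7, 0.4, 0.6]
finger_gap: 0.0002
grip_force: 0.0
[9.30734702e-02 9.95659243e-01 4.22459128e-05]
```

View pics/s1.png

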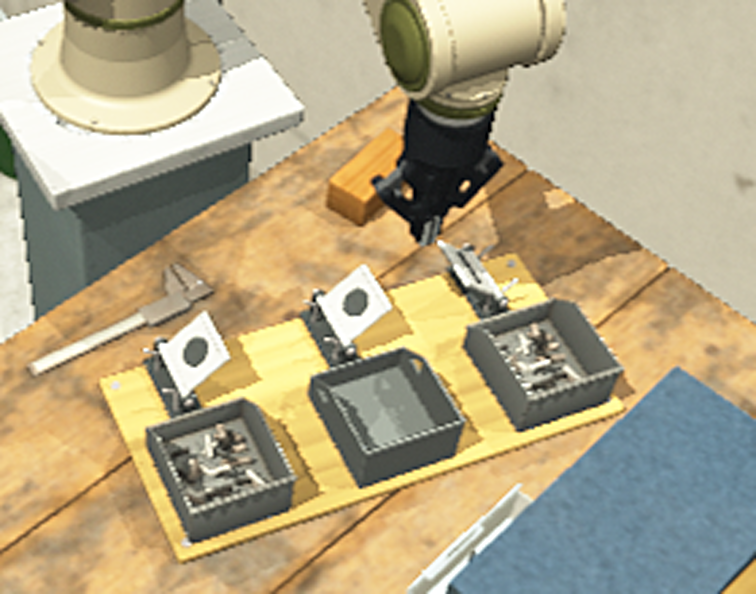

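The closed fingertips are at (428,240), above the gap between the middle and left tags. Next I descend and push the left tag to the left.

```bash
python3 -m jog '[[[0,0,-0.015,0,0],[0,0,-0.03,0,0],[0,0,-0.045,0,0],[0,0,-0.06,0,0],[0,0,-0.068,0,0],[0,0,-0.068,0,0],[0,0,-0.068,0,0]]]' && python3 -m jog '[[[0.001,0.008,0,0,0],[0.002,0.016,0,0,0],[0.003,0.024,0,0,0],[0.003,0.032,0,0,0],[0.004,0.04,0,0,0],[0.005,0.048,0,0,0]]]' && python3 -m jog '[[[0.001,0.007,0,0,0],[0.002,0.014,0,0,0],[0.002,0.021,0,0,0],[0.003,0.028,0,0,0],[0.003,0.035,0,0,0],[0.003,0.035,0,0,0],[0.003,0.035,0,0,0],[0.003,0.035,0,0,0]]]'
python3 - <<'E'
from station import manip
import cv2
cv2.imwrite("pics/s2.png",cv2.resize(manip.snapshot("scene")[60:280,200:480,::-1],None,fx=2.7,fy=2.7,interpolation=cv2.INTER_CUBIC))
E
```

```text
time: 2.73
eef_pos: [0.4813, 0.0893, 0.0642]
tcp_rot: [[-0.996, 0.093, 0.001], [0.093, 0.996, -0.0], [-0.001, 0.0, -1.0]]
ft_force: [1.0, 0.1, 0.3]
finger_gap: 0.0
grip_force: 0.0
time: 3.23
eef_pos: [0.4858, 0.1383, 0.0634]
tcp_rot: [[-0.996, 0.093, 0.0], [0.093, 0.996, 0.0], [-0.0, 0.0, -1.0]]
ft_force: [0.1, 0.0, 0.1]
finger_gap: -0.0
grip_force: 0.1
time: 3.9
eef_pos: [0.4888, 0.1721, 0.0633]
tcp_rot: [[-0.996, 0.093, -0.0], [0.093, 0.996, -0.0], [0.0, -0.0, -1.0]]
ft_force: [-0.4, 0.4, 0.5]
finger_gap: 0.0
grip_force: 0.0
```

View pics/s2.png

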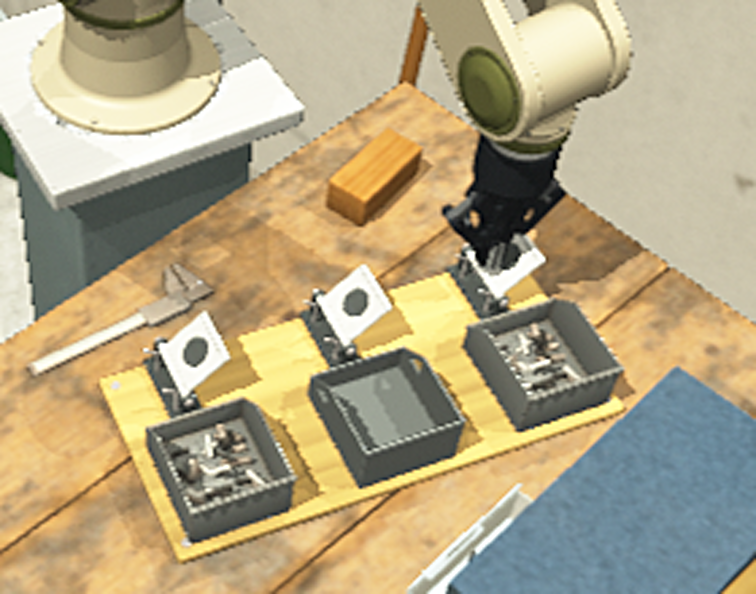

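The left tag now leans left with its disc partly visible at (510,260), behind the finger. Next I go back right and push the middle tag over to the right.

```bash
python3 -m jog '[[[-0.001,-0.014,0,0,0],[-0.003,-0.028,0,0,0],[-0.004,-0.042,0,0,0],[-0.005,-0.056,0,0,0],[-0.007,-0.070,0,0,0],[-0.008,-0.084,0,0,0],[-0.008,-0.092,0,0,0],[-0.009,-0.100,0,0,0]]]' && python3 -m jog '[[[-0.001,-0.008,0,0,0],[-0.002,-0.016,0,0,0],[-0.002,-0.024,0,0,0],[-0.003,-0.032,0,0,0],[-0.004,-0.040,0,0,0],[-0.005,-0.048,0,0,0],[-0.005,-0.055,0,0,0],[-0.006,-0.062,0,0,0]]]' && python3 -m jog '[[[-0.001,-0.008,0,0,0],[-0.001,-0.008,0,0,0],[-0.001,-0.008,0,0,0],[-0.001,-0.008,0,0,0]]]' && python3 -m jog '[[[0,0.005,0.01,0,0],[0.001,0.01,0.03,0,0],[0.001,0.01,0.055,0,0],[0.001,0.01,0.08,0,0],[0.001,0.01,0.105,0,0],[0,0.03,0.13,0,0],[0,0.05,0.15,0,0],[-0.02,0.08,0.16,0,0]]]' && python3 -m jog '[[[-0.02,0.03,0.01,0,0],[-0.04,0.06,0.02,0,0],[-0.06,0.09,0.02,0,0],[-0.08,0.12,0.02,0,0],[-0.1,0.15,0.02,0,0],[-0.1,0.15,0.02,0,0],[-0.1,0.15,0.02,0,0]]]'
python3 - <<'E'
from station import manip
import cv2
import numpy as np
a=cv2.resize(manip.snapshot("top")[130:270,105:325,::-1],(560,356),interpolation=cv2.INTER_CUBIC)
b=cv2.resize(manip.snapshot("scene")[140:270,230:440,::-1],(380,235),interpolation=cv2.INTER_CUBIC)
c=np.zeros((600,560,3),np.uint8);c[:356]=a;c[360:595,:380]=b
cv2.imwrite("pics/s3.png",c)
E
```

```text
time: 4.62
eef_pos: [0.4799, 0.0714, 0.0634]
tcp_rot: [[-0.996, 0.094, 0.0], [0.094, 0.996, 0.0], [-0.0, 0.0, -1.0]]
ft_force: [0.3, -0.2, 0.6]
finger_gap: 0.0002
grip_force: 0.0
time: 5.28
eef_pos: [0.4738, 0.0095, 0.0633]
tcp_rot: [[-0.996, 0.094, 0.0], [0.094, 0.996, -0.0], [-0.0, -0.0, -1.0]]
ft_force: [-0.2, -0.3, -0.3]
finger_gap: 0.0
grip_force: 0.0
time: 5.62
eef_pos: [0.4728, 0.0024, 0.0633]
tcp_rot: [[-0.996, 0.093, -0.0], [0.093, 0.996, 0.0], [0.0, 0.0, -1.0]]
ft_force: [0.5, -0.2, -1.0]
finger_gap: 0.0
grip_force: 0.0
time: 6.28
eef_pos: [0.4548, 0.0826, 0.2265]
tcp_rot: [[-0.995, 0.095, 0.005], [0.095, 0.995, -0.001], [-0.005, 0.0, -1.0]]
ft_force: [0.2, 0.7, 0.6]
finger_gap: 0.0001
grip_force: 0.0
time: 6.87
eef_pos: [0.3516, 0.2337, 0.2441]
tcp_rot: [[-0.996, 0.089, 0.001], [0.089, 0.996, 0.0], [-0.001, 0.0, -1.0]]
ft_force: [0.4, -1.4, 0.2]
finger_gap: -0.0001
grip_force: 0.0
```

View pics/s3.png

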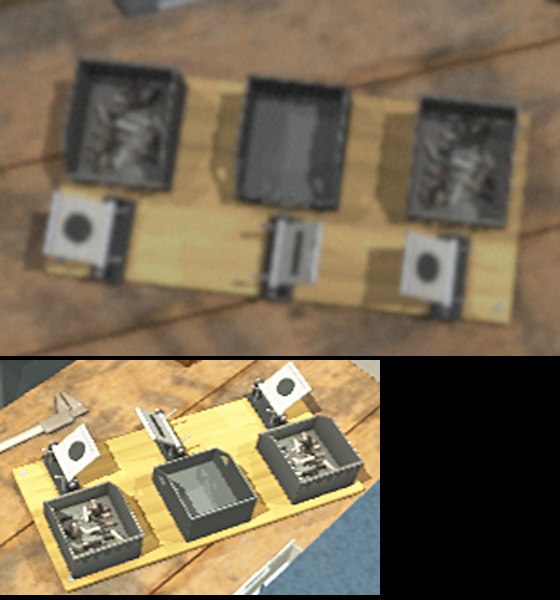

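The left tag (78,228) and right tag (428,267) show discs and the middle tag (297,252) shows the bar. All three are lying over and the bins haven't moved.

```bash
python3 -c "from station import manip; print(manip.hand_in())"
```

```text
the job is handed in; nothing more can be done
None
```

Job handed in: I pushed the left tag over to show its disc and the middle tag (empty bin) over to show its bar; the right tag was already correct, and the final pictures show all three lying over with the bins unmoved.

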